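# Release the channel key left latched on the injector drive box

## Robot

A 7-joint arm with a two-finger parallel gripper is mounted at the origin on a cart in front of the work surface, level with it; the furniture and walls round the work are solid. World frame = base frame: x ahead of the robot, y to its left, z up, the work surface at z = 0. Lengths are in m, angles in rad, forces in N, time in s.
With the tool pointing down it reaches from about 0.425 to 0.825 m from the base axis. Payload 3.6 kg.
Tool frame: the origin (TCP) lies between the finger pads; the fingertips stand manip.nose_length ahead of it and the grasp point (between the pads) lies 8 mm behind it (manip.nose_length is the distance from the TCP to the fingertips, in m); z points along the fingers, y is the direction in which the jaws open and shut (so a half turn about z gives the same grasp; the last joint's range is limited). The gripper opens to 93 mm and grips with 3 to 60 N. Pads are 15 mm wide; open, the fingers measure 128 mm over their backs; the gripper's body (75 mm by 188 mm) begins 65 mm behind the grasp point.
Start: joints at [1.198, 0.615, -0.013, 1.423, 0.008, 1.103, -0.04], TCP at [0.221, -0.611, 0.23] pointing down, gripper open.
Joint ranges: [-3.12, 3.12], [-0.3, 2.06], [-1.34, 1.32], [0.26, 2.42], [-1.36, 4.5], [0.01, 1.98], [-2.84, 2.84]. Speed limits (rad/s): [2.79, 2.79, 3.14, 3.14, 3.14, 3.14, 3.14].

## Interface

Orientations are given as a 3x3 rotation matrix whose columns are the frame's x, y, z axes.
In Python, from cell import manip, viewer, find_in, outline_of gives the robot as it stands. The module is installed in compiled form; this text tells all that it offers. Calls block until the motion is done:
- manip.movep(position, orientation): joint-space move of the TCP to a pose.
- manip.line_to(position, rot=None, vel=0.15, threshold=None): straight line of the TCP; rot=None keeps the orientation; vel is the mean speed in m/s. With threshold (N) it stops when the force on the tool has changed by that much, and returns True; else False.
- manip.move_j(angles): joint-space move.
- manip.set_gripper(opening, strength=None): finger opening in m; strength is the grip in N (None keeps the last); returns when the fingers have stopped.
- manip.dwell(seconds).
- manip.solve_ik(position, orientation): joint angles nearest the present ones, or None.
- manip.sense(): the state.
- viewer.grab_frame(name): name is "side" or "top" or "wrist"; returns the picture (400x640x3 uint8, blue, green, red); there is no depth.
- viewer.camera_info(name): a dict with "fx", "fy", "cx", "cy" (pixels), "dist" ([k1, k2, p1, p2, k3] as OpenCV has them; the pictures are not rectified), "R" (3x3) and "t" (3): a world point X has camera coordinates R X + t; the wrist camera has in their place "mount" (4x4, takes a point from camera to tool coordinates, whose origin is the TCP and whose axes are the flange's). Camera axes: x right, y down, z forward; pixel columns grow to the right and rows downward; lengths in m; the calibration is good to about 2 mm. A picture is of the moment at which its call begins: read the wrist's pose just before it. camera_info takes no time and is no camera call.
A pose or a line that the arm cannot do raises manip.Unreachable and nothing moves.
- manip.job_done(): hands the job in, once; it reports no verdict.
Trained networks look in the newest picture that a camera, given by its name, has taken for a name from the list of things; names that differ only in an ending like _2 or _b are one class to them, and where a whole thing is asked for, a point or a joint stands for the part that bears it (a point fixed in the world has none). Each returns a list of dicts, best first, with "score" (0 to 1); they miss things now and then, are a little off and sometimes report something else, mostly with a low value. They report only what shows in the picture. A call takes as long as a camera call.
- find_in(camera, thing): "at" ([x, y, z] in m, in world coordinates, good to about 4 mm: the middle of the surface that is visible of it).
- outline_of(camera, thing): "mask" (400x640 bool, what is visible of it).
The state is a dict: "clock": time; "q": joint angles; "dq": joint speeds; "joint_efforts": joint torques, N m; "ee_pos": TCP position; "tool_rot": TCP orientation; "ft_force": force on the tool from outside, world axes, zero at the start; "ft_torque": the same for the moment, N m; "finger_gap": finger opening in m.
Only numpy, scipy, OpenCV 4.12 (cv2) and the standard library are available. Lean on these libraries where they do the work, as an engineer would, in place of code of your own. Each camera call takes 0.05 s, during which the arm holds its last target.

## Task

One of the four identical latching keys of the injector drive box has been left down, so its channel is still switched in. With the fingertips, tap each of the four keys lightly, one after another from the left end of the row to the right, to feel which one sits low and firm, so lightly that the latched key is not released and no other key is pushed in; then press the latched one fully home and let go, so that it springs up level with the others. Grasp nothing, and leave the nut, injector, brush and tape where they lie.

Things in the scene. Friction and masses are not known exactly. Their poses are not given: they have to be found in the camera images.
- drive_box: Grey box 290 mm wide (its y) and 150 deep (its x), fixed. Origin: centre of its underside, on the bench; x points away from the robot, y to the left, z up. Panel 55 mm above the bench; from x = +12 mm a sloping socket panel rises to 87. Four keys at x = -33 mm, y = +67.5, +22.5, -22.5, -67.5 mm, left to right; at y = +117 a loose nut, at y = -118 a fixed black knob 16 mm high on the panel.
- key_a_top (a point): Centre of the top face of one of four identical white square key caps, 22 x 22 mm, each in a black 30 mm bezel 4 mm high; z up. Keys a to d stand in any order in the row. Top of a key above the panel: 16 mm when up (71 mm above the bench), 12 mm latched, 9 mm fully home.
- key_b_top (a point): Centre of the top face of one of four identical white square key caps, 22 x 22 mm, each in a black 30 mm bezel 4 mm high; z up. Keys a to d stand in any order in the row. Top of a key above the panel: 16 mm when up (71 mm above the bench), 12 mm latched, 9 mm fully home.
- key_c_top (a point): Centre of the top face of one of four identical white square key caps, 22 x 22 mm, each in a black 30 mm bezel 4 mm high; z up. Keys a to d stand in any order in the row. Top of a key above the panel: 16 mm when up (71 mm above the bench), 12 mm latched, 9 mm fully home.
- key_d_top (a point): Centre of the top face of one of four identical white square key caps, 22 x 22 mm, each in a black 30 mm bezel 4 mm high; z up. Keys a to d stand in any order in the row. Top of a key above the panel: 16 mm when up (71 mm above the bench), 12 mm latched, 9 mm fully home.
- key_a (a joint): How far this latching key is down, in m: 0 up, about 0.004 latched, 0.007 fully home on its stop. Spring: 2.5 N when up, plus 1.1 N per mm. A latched key pressed fully home (10 to 12 N) and let go springs up; pressed less, it stays latched. An up key springs back whenever let go, but makes contact 5 mm in. A slow tap of 3 N moves an up key about 1 mm and a latched key not at all (it needs 7 N to move).
- key_b (a joint): How far this latching key is down, in m: 0 up, about 0.004 latched, 0.007 fully home on its stop. Spring: 2.5 N when up, plus 1.1 N per mm. A latched key pressed fully home (10 to 12 N) and let go springs up; pressed less, it stays latched. An up key springs back whenever let go, but makes contact 5 mm in. A slow tap of 3 N moves an up key about 1 mm and a latched key not at all (it needs 7 N to move).
- key_c (a joint): How far this latching key is down, in m: 0 up, about 0.004 latched, 0.007 fully home on its stop. Spring: 2.5 N when up, plus 1.1 N per mm. A latched key pressed fully home (10 to 12 N) and let go springs up; pressed less, it stays latched. An up key springs back whenever let go, but makes contact 5 mm in. A slow tap of 3 N moves an up key about 1 mm and a latched key not at all (it needs 7 N to move).
- key_d (a joint): How far this latching key is down, in m: 0 up, about 0.004 latched, 0.007 fully home on its stop. Spring: 2.5 N when up, plus 1.1 N per mm. A latched key pressed fully home (10 to 12 N) and let go springs up; pressed less, it stays latched. An up key springs back whenever let go, but makes contact 5 mm in. A slow tap of 3 N moves an up key about 1 mm and a latched key not at all (it needs 7 N to move).
- injector: Loose rail injector, 25 x 181 x 48 mm, lying on the bench to the right of the box; bystander. Origin at the centre of its underside, y along it.
- brush: Loose brass wire brush with wooden handle, 22 x 210 x 26 mm, lying to the left of the box; bystander. Origin at the centre of its underside, y along it.
- union_nut: Loose steel union nut, 24 x 27 x 20 mm, lying on the box's panel left of the keys; bystander. Origin at the centre of its underside.
- tape: Loose roll of black tape, 58 mm across, 19 mm high, lying flat right of the injector; bystander. Origin at the centre of its underside.

How it is judged:
On the way, in this order (a step that is already met when the one before it is completed fails the run):
1. the leftmost key is touched by the fingers, while the latched key is still latched (((y of key_a_top in the frame of drive_box between 0.0475 and 0.0875 m and contact force between the fingers and key_a above 0.4 N) or (y of key_b_top in the frame of drive_box between 0.0475 and 0.0875 m and contact force between the fingers and key_b above 0.4 N) or (y of key_c_top in the frame of drive_box between 0.0475 and 0.0875 m and contact force between the fingers and key_c above 0.4 N) or (y of key_d_top in the frame of drive_box between 0.0475 and 0.0875 m and contact force between the fingers and key_d above 0.4 N)) and value of joint key_c above 0.003 m), for 0.02 s.
2. the second key from the left is touched by the fingers, while the latched key is still latched (((y of key_a_top in the frame of drive_box between 0.0025 and 0.0425 m and contact force between the fingers and key_a above 0.4 N) or (y of key_b_top in the frame of drive_box between 0.0025 and 0.0425 m and contact force between the fingers and key_b above 0.4 N) or (y of key_c_top in the frame of drive_box between 0.0025 and 0.0425 m and contact force between the fingers and key_c above 0.4 N) or (y of key_d_top in the frame of drive_box between 0.0025 and 0.0425 m and contact force between the fingers and key_d above 0.4 N)) and value of joint key_c above 0.003 m), for 0.02 s.
3. the third key from the left is touched by the fingers, while the latched key is still latched (((y of key_a_top in the frame of drive_box between -0.0425 and -0.0025 m and contact force between the fingers and key_a above 0.4 N) or (y of key_b_top in the frame of drive_box between -0.0425 and -0.0025 m and contact force between the fingers and key_b above 0.4 N) or (y of key_c_top in the frame of drive_box between -0.0425 and -0.0025 m and contact force between the fingers and key_c above 0.4 N) or (y of key_d_top in the frame of drive_box between -0.0425 and -0.0025 m and contact force between the fingers and key_d above 0.4 N)) and value of joint key_c above 0.003 m), for 0.02 s.
4. the rightmost key is touched by the fingers, while the latched key is still latched (((y of key_a_top in the frame of drive_box between -0.0875 and -0.0475 m and contact force between the fingers and key_a above 0.4 N) or (y of key_b_top in the frame of drive_box between -0.0875 and -0.0475 m and contact force between the fingers and key_b above 0.4 N) or (y of key_c_top in the frame of drive_box between -0.0875 and -0.0475 m and contact force between the fingers and key_c above 0.4 N) or (y of key_d_top in the frame of drive_box between -0.0875 and -0.0475 m and contact force between the fingers and key_d above 0.4 N)) and value of joint key_c above 0.003 m), for 0.02 s.
5. the latched key is pressed home (value of joint key_c above 0.0062 m), for 0.02 s.
At the end, for the whole second after the job is handed in: All four keys are up (less than 1 mm down) and at rest, and the loose injector, brush, union nut and tape lie within 20 mm of where they started (value of joint each of key_a, key_b, key_c, key_d below 0.001 m and velocity of joint each of key_a, key_b, key_c, key_d below 0.005 m/s and distance of each of injector, brush, union_nut, tape from where it was at the start of the episode below 0.02 m); the robot touches nothing.
It fails at once if a key that was up is pushed in more than 5 mm, where it switches its channel in (a light tap moves it 1 or 2 mm) (value of joint any of key_a, key_b, key_d above 0.005 m).
It fails at once if the loose injector, brush, union nut or tape is moved more than 20 mm or lifted (distance of any of injector, brush, union_nut, tape from where it was at the start of the episode above 0.02 m).
It also fails if it takes over 48 s, if anything falls off the work surface, if the arm or the gripper's body presses on something with over 40 N, if the wrist force passes 120 N, or if a joint passes its speed limit or range.

## Working session

There is one attempt and no reset: what is moved stays moved. The work goes in short steps, each a Python script; the robot and the scene stay as the last script left them, time stands still between calls to the robot, and variables do not carry over. Pictures are saved under pics/ and viewed, and the job is handed in when it is done.

```bash
mkdir -p pics
python3 - <<'E'
from cell import manip, viewer, find_in, outline_of
import cv2
s=manip.sense();print(s['clock'],s['ee_pos'],s['tool_rot'],s['ft_force'],s['finger_gap'],manip.nose_length)
for c in ['top','side']:
    im=viewer.grab_frame(c);cv2.imwrite(f'pics/{c}0.png',im)
    i=viewer.camera_info(c);print(i)
    for t in ['drive_box','key_a_top','union_nut','key_a']:
        print(c,t,[(r['score'],r['at']) for r in find_in(c,t)])
print(viewer.camera_info('wrist'))
print(manip.sense()['clock'])
E
```

```text
0.0 [ 0.22066403 -0.61057875  0.22848234] [[ 9.40443119e-01  3.39949816e-01 -9.28650513e-04]
 [ 3.39951080e-01 -9.40440056e-01  2.40081521e-03]
 [-5.71834521e-05 -2.57352589e-03 -9.99996687e-01]] [-0.39089682 -0.38008543 -0.13556803] 0.09293976187927384 0.011
{'fx': 460.1740087060688, 'fy': 460.1740087060688, 'cx': 318.74625437365546, 'cy': 200.8244855346602, 'dist': array([-0.02070827,  0.        ,  0.        ,  0.        ,  0.        ]), 'R': array([[ 0.02908999, -0.99949351, -0.01290299],
       [-0.99455114, -0.02764852, -0.10051666],
       [ 0.100109  ,  0.01575671, -0.9948517 ]]), 't': array([-0.10173267,  0.52477632,  1.14761941])}
top drive_box [(0.74, [0.5501, -0.0645, 0.0576])]
top key_a_top [(0.64, [0.5181, -0.1349, 0.0691])]
top union_nut [(0.5, [0.5035, 0.1339, 0.0281])]
top key_a [(0.51, [0.5244, -0.1339, 0.0732]), (0.39, [0.4956, -0.0022, 0.0685]), (0.38, [0.5121, -0.0874, 0.0728])]
{'fx': 369.0082929144749, 'fy': 369.0082929144749, 'cx': 321.57446532005736, 'cy': 200.61332424126724, 'dist': array([-0.06051457,  0.        ,  0.        ,  0.        ,  0.        ]), 'R'
[... 336 characters left out ...]
, 0.0712]), (0.31, [0.5561, -0.342, 0.0159])]
side key_a [(0.6, [0.4919, 0.0096, 0.0652]), (0.53, [0.4985, -0.0361, 0.0661]), (0.49, [0.5106, -0.0818, 0.0692])]
{'fx': 284.5781075731246, 'fy': 284.5781075731246, 'cx': 319.43890427039565, 'cy': 197.73374748641828, 'dist': array([-0.01063544,  0.        ,  0.        ,  0.        ,  0.        ]), 'mount': array([[ 3.75182938e-05, -9.68059126e-01, -2.50722014e-01,
         6.89105417e-02],
       [ 9.99999895e-01,  1.50874391e-04, -4.32897931e-04,
         1.08545804e-03],
       [ 4.56898323e-04, -2.50721971e-01,  9.68059029e-01,
        -1.55021479e-01],
       [ 0.00000000e+00,  0.00000000e+00,  0.00000000e+00,
         1.00000000e+00]])}
0.5
```

View pics/top0.png

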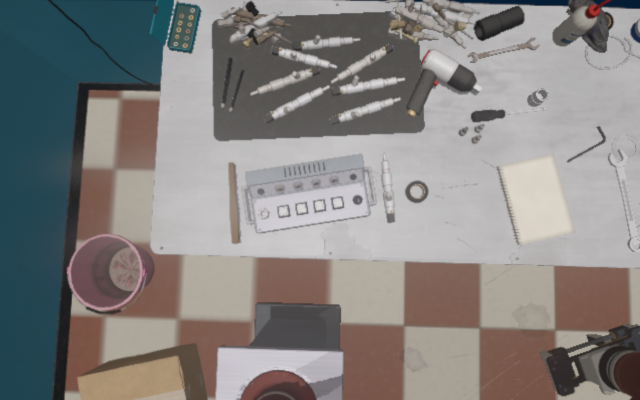

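View pics/side0.png

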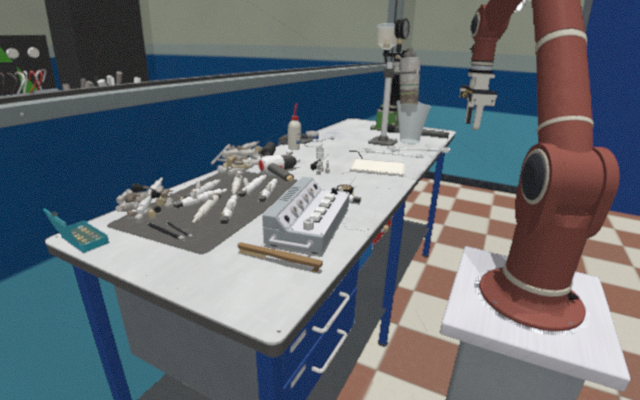

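```bash
cat > h.py <<'E'
import numpy as np, cv2
from cell import manip, viewer, find_in, outline_of
def ray(cam,px,z,pose=None):
    i=viewer.camera_info(cam)
    K=np.array([[i['fx'],0,i['cx']],[0,i['fy'],i['cy']],[0,0,1]])
    u=cv2.undistortPoints(np.array(px,float).reshape(-1,1,2),K,np.array(i['dist'])).reshape(-1,2)
    d=np.c_[u,np.ones(len(u))]
    if cam=='wrist':
        p,R=pose; M=i['mount']; A=R@M[:3,:3]; c=p+R@M[:3,3]
    else:
        A=i['R'].T; c=-A@i['t']
    d=d@A.T
    return c+d*((np.asarray(z)-c[2])/d[:,2])[:,None]
E
python3 - <<'E'
from h import *
im=cv2.imread('pics/top0.png')
print(ray('top',[(284,211),(302,208.5),(320,206),(338,203)],0.071))
print(ray('top',[(265,213),(357,199)],0.071))
cv2.imwrite('pics/top0z.png',cv2.resize(im[145:240,220:440],None,fx=3.6,fy=3.6,interpolation=cv2.INTER_CUBIC))
E
```

```text
[[ 0.49551348 -0.00316357  0.071     ]
 [ 0.50288888 -0.04704443  0.071     ]
 [ 0.51026268 -0.09092083  0.071     ]
 [ 0.51886581 -0.13477064  0.071     ]]
[[ 0.4892921   0.04323323  0.071     ]
 [ 0.53000269 -0.18103822  0.071     ]]
```

View pics/top0z.png

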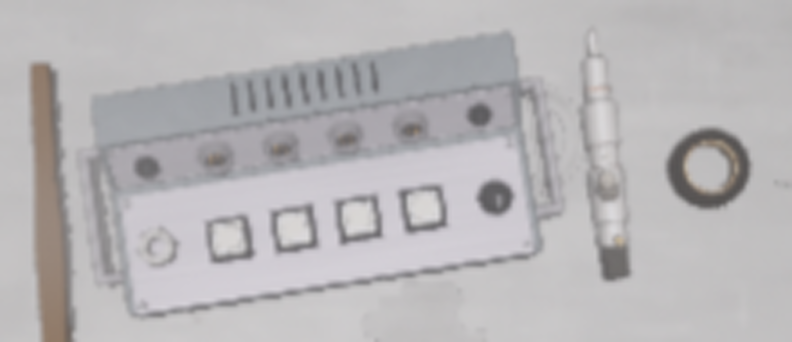

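Run:
```python
from h import *
y=np.array([-0.175,0.985,0]);y/=np.linalg.norm(y);x=np.array([y[1],-y[0],0])
mid=np.array([0.507,-0.069,0]); z=np.array([0,0,-1.])
for s in (1,-1):
  for n,ty in (('jawx',s*x),('jawy',s*y)):
    R=np.c_[np.cross(ty,z),ty,z]
    for p in ([*mid[:2],0.25],[0.4955,-0.003,0.08],[0.519,-0.135,0.08]):
        q=manip.solve_ik(np.array(p),R); print(n,s,p[2],None if q is None else np.round(q,2))
```

```text
jawx 1 0.25 [ 0.45  0.42 -0.51  1.78  0.24  1.01  0.02]
jawx 1 0.08 [ 0.21  0.62 -0.36  2.01  0.39  0.57 -0.26]
jawx 1 0.08 [ 0.45  0.67 -0.37  1.9   0.38  0.64  0.03]
jawy 1 0.25 [ 0.66  0.5  -0.86  1.77  0.42  1.07  1.4 ]
jawy 1 0.08 [ 0.41  0.69 -0.68  2.01  0.69  0.68  1.03]
jawy 1 0.08 [ 0.63  0.73 -0.67  1.9   0.66  0.74  1.33]
jawx -1 0.25 [-0.09  0.39  0.26  1.79 -0.12  0.98 -2.75]
jawx -1 0.08 [-0.28  0.62  0.36  2.03 -0.4   0.55 -2.61]
jawx -1 0.08 [-0.03  0.67  0.38  1.92 -0.4   0.63 -2.37]
jawy -1 0.25 [ 0.2   0.38 -0.16  1.79  0.07  0.98 -1.38]
jawy -1 0.08 [-0.03  0.6  -0.01  2.02  0.02  0.52 -1.45]
jawy -1 0.08 [ 0.23  0.64 -0.03  1.91  0.03  0.59 -1.21]
```

```bash
cat >> h.py <<'E'
by=np.array([-0.175,0.985,0]);by/=np.linalg.norm(by);bx=np.array([by[1],-by[0],0])
zz=np.array([0,0,-1.])
Rt=np.c_[np.cross(bx,zz),bx,zz]
E
python3 - <<'E'
from h import *
manip.movep(np.array([0.507,-0.069,0.25]),Rt)
manip.set_gripper(0.004)
s=manip.sense();print(s['clock'],s['ee_pos'],s['ft_force'],s['finger_gap'])
im=viewer.grab_frame('wrist');cv2.imwrite('pics/w0.png',im)
np.savez('w0.npz',p=s['ee_pos'],R=s['tool_rot'])
print([(r['score'],np.round(r['at'],4)) for r in find_in('wrist','key_a')])
print(manip.sense()['clock'])
E
```

```text
4.125 [ 0.50701308 -0.06898341  0.25001316] [ 0.43556268 -0.74887835  0.03036706] 0.004104503238545089
[(0.81, array([ 0.5017, -0.0422,  0.0688])), (0.72, array([ 0.5168, -0.0852,  0.0712])), (0.56, array([ 0.5166, -0.1278,  0.0724])), (0.56, array([ 4.97e-01, -1.00e-04,  7.20e-02]))]
4.225
```

View pics/w0.png

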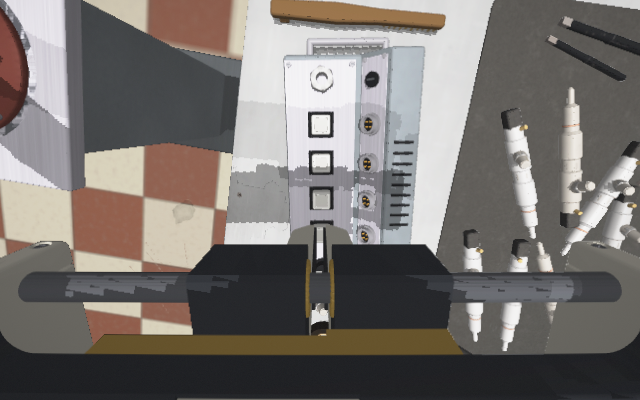

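Run:
```python
from h import *
d=np.load('w0.npz');pose=(d['p'],d['R'])
im=cv2.imread('pics/w0.png');g=cv2.cvtColor(im,cv2.COLOR_BGR2GRAY)
for c in [(320,125),(320,163),(320,199)]:
    w=g[c[1]-19:c[1]+20,c[0]-19:c[0]+20]
    m=(w<60).astype(np.uint8)   # black bezel
    n,l,st,ce=cv2.connectedComponentsWithStats(m)
    k=1+np.argmax(st[1:,4]); x0,y0,ww,hh=st[k,:4]
    px=(c[0]-19+x0+(ww-1)/2,c[1]-19+y0+(hh-1)/2)
    print(px,ww,hh,ray('wrist',[px],0.0585,pose).round(4))
cv2.imwrite('pics/w0z.png',cv2.resize(im[60:230,270:420],None,fx=3.5,fy=3.5,interpolation=cv2.INTER_CUBIC))
print(ray('wrist',[(321,78)],0.07,pose))
```

```text
(np.float64(320.0), np.float64(124.0)) 25 25 [[ 0.4957 -0.0017  0.0585]]
(np.float64(320.5), np.float64(162.5)) 24 24 [[ 0.5042 -0.0463  0.0585]]
(np.float64(321.0), np.float64(197.5)) 23 22 [[ 0.5126 -0.0896  0.0585]]
[[0.48810288 0.04677969 0.07      ]]
```

View pics/w0z.png

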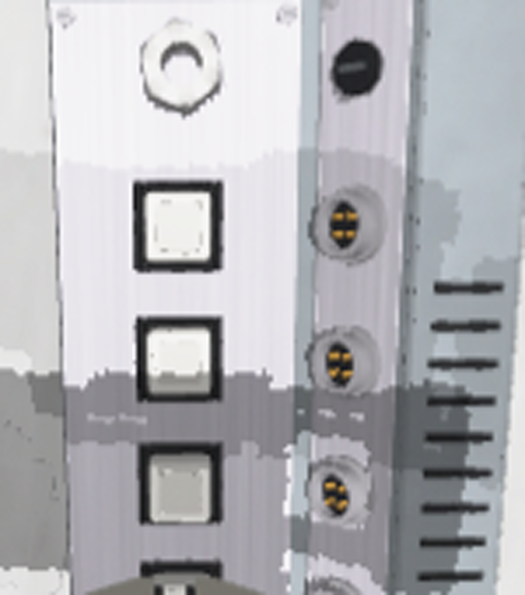

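```bash
cat >> h.py <<'E'
keys=np.array([[.4955,-.0022],[.5037,-.0465],[.5118,-.0905],[.5195,-.1347]])
N=manip.nose_length
def go(k,tip,**kw): return manip.line_to(np.array([*keys[k],tip+N]),**kw)
def st(t=''):
    s=manip.sense();print(t,'t=%.2f tip=%.4f F='%(s['clock'],s['ee_pos'][2]-N),s['ft_force'].round(2),flush=True);return s
def tap(k,thr=1.8):
    manip.dwell(.1); f0=st('above')['ft_force'][2]
    for zt in (0.0685,0.0655):
        h=go(k,zt,vel=0.008,threshold=thr); s=st(f'key{k} hit={h}')
        if h: break
    manip.dwell(.1); s=st('held'); print('dFz',s['ft_force'][2]-f0)
    go(k,0.085,vel=0.1); return h,s
E
python3 - <<'E'
from h import *
go(0,0.10,vel=.2,rot=Rt); go(0,0.076,vel=.06); tap(0)
E
```

```text
above t=5.80 tip=0.0761 F= [-1.06 -0.82  1.04]
key0 hit=True t=6.45 tip=0.0709 F= [-0.4   0.06  2.62]
held t=6.55 tip=0.0708 F= [ 0.06 -0.53  2.96]
dFz 1.918689202373971
```

Run:
```python
from h import *
for k in (1,):
    go(k,0.085,vel=.1); go(k,0.076,vel=.05); tap(k)
```

```text
above t=7.88 tip=0.0759 F= [-0.39  0.43 -0.24]
key1 hit=False t=8.96 tip=0.0685 F= [ 0.87 -0.68 -1.33]
key1 hit=True t=9.23 tip=0.0674 F= [ 0.58 -0.15  4.49]
held t=9.33 tip=0.0674 F= [0.16 0.52 5.88]
dFz 6.125268132077545
```

Run:
```python
from h import *
for k in (2,3):
    go(k,0.085,vel=.1); go(k,0.076,vel=.05); h,s=tap(k)
```

```text
above t=10.70 tip=0.0759 F= [-0.2   0.08  0.12]
key2 hit=True t=11.35 tip=0.0708 F= [0.56 0.65 3.91]
held t=11.45 tip=0.0708 F= [0.42 0.18 3.76]
dFz 3.640317479487686
above t=12.78 tip=0.0759 F= [-0.72  0.75 -0.17]
key3 hit=True t=13.42 tip=0.0709 F= [-0.07 -0.09  3.42]
held t=13.52 tip=0.0709 F= [ 0.29 -0.15  2.47]
dFz 2.6421052674268832
```

Run:
```python
from h import *
go(1,0.085,vel=.1); go(1,0.070,vel=.05); manip.dwell(.1); st('above')
h=go(1,0.0632,vel=0.01,threshold=22); st(h); manip.dwell(.2); st('held')
go(1,0.076,vel=.05); manip.dwell(.1); st('off')
go(1,0.085,vel=.05)
```

```text
above t=15.41 tip=0.0700 F= [-0.49  0.16  0.54]
False t=16.24 tip=0.0646 F= [-3.46 -0.15 11.36]
held t=16.44 tip=0.0646 F= [-2.5   0.63 11.69]
off t=16.95 tip=0.0756 F= [ 0.24 -0.39  0.63]
```

Run:
```python
from h import *
go(1,0.076,vel=.05); tap(1,2.2)
```

```text
above t=17.72 tip=0.0758 F= [-0.41  0.45 -0.57]
key1 hit=True t=18.38 tip=0.0707 F= [0.87 0.19 3.57]
held t=18.48 tip=0.0708 F= [-0.73 -0.3   2.71]
dFz 3.2799078398540606
```

Run:
```python
from h import *
go(1,0.12,vel=.1); manip.movep(np.array([0.507,-0.069,0.25]),Rt); manip.dwell(.2); st('end')
cv2.imwrite('pics/w1.png',viewer.grab_frame('wrist'))
im=viewer.grab_frame('side');cv2.imwrite('pics/s1.png',cv2.resize(im[170:280,220:400],None,fx=4,fy=4))
```

```text
end t=20.02 tip=0.2373 F= [-0.17 -0.1   0.04]
```

View pics/w1.png

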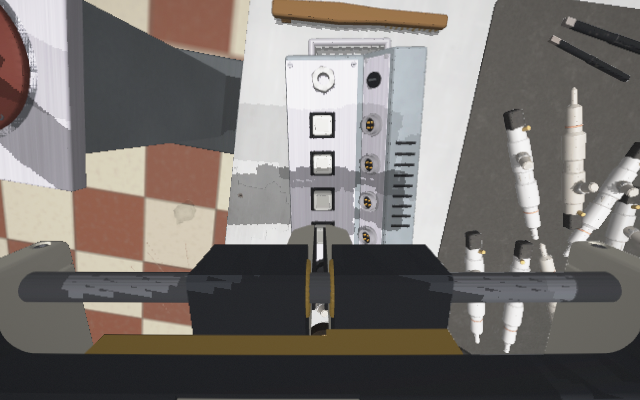

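View pics/s1.png

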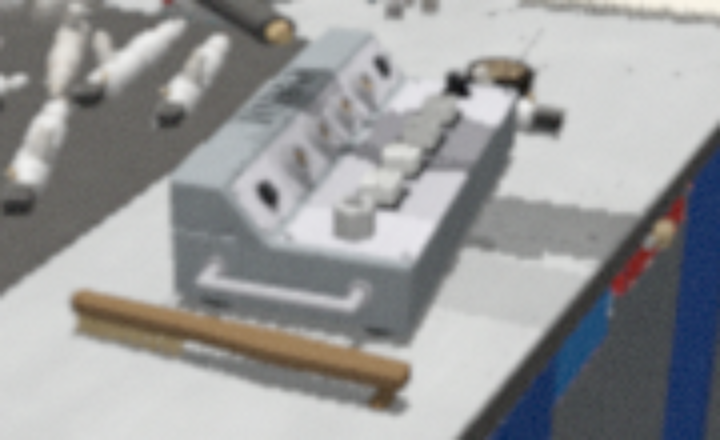

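The wrist picture shows the nut at (322,78), the keys at (321,125), (321,163) and (321,200), and the brush at (360,15). All are where they were before, within a 1–2 px shift of the whole view. The side view shows the keys standing level and the tool clear of everything.

```bash
python3 -c "
from h import *
manip.job_done()"
```

```text
the job is handed in; nothing more can be done
```

The latched key was the second from the left. I pressed it home, it sprang back up level with the others, and the job was handed in at about 20 s of the 48 s allowed.

- **Tapping:** I tapped all four keys from left to right with the nearly closed fingertips. Keys 1, 3 and 4 gave at 70.8–70.9 mm with about 2–4 N, so they were up. Key 2 was firm at 67.4 mm, so it was latched. That tap reached about 6 N, heavier than the intended 3 N but under the 7 N that would move the key.
- **Pressing:** I pressed key 2 with about 11.5 N. The fingertips read 64.6 mm, although fully home should be 64.0 mm. I take the difference to be give in the arm, because the force matches the stop and the key did release.
- **Last checks:** A second light tap found key 2 at 70.7 mm, so it is up. The final pictures show the nut and brush unmoved and the tool clear of everything. The injector and tape were not measured again, but the arm never went near them.

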